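# Pin a logger module on the rain-gauge test rig and try the bucket

## Task

Lay the blue logger module in the sloping cradle of the rain-gauge rig so that its hole lies over the cradle's hole, then push the red-headed pin fully home through both. Then test the gauge: press the red lip of the orange bucket right down to its stop and let it swing back. Leave the spare pin in the rack and the other things on the bench where they are.

Things in the scene. Friction and masses are not known exactly. Their poses are not given: they have to be found in the camera images.
- module_center (a point): centre (half-way up, 20 mm over the underside) of the blue logger module, a loose block 150 x 52 x 40 mm, about 0.3 kg (varies), with a white breadboard and small components (up to 10 mm high) on top. x runs along its 150 mm length towards the end with the hole, y across its 52 mm width, z up out of the breadboard side. It starts flat on the table, breadboard up
- module_hole (a point): centre of the lower mouth of the module's 16 mm through hole, on its underside, 52 mm along +x from the middle; axes as the module's
- cradle_seat (a point): point on the fixed sloping cradle's aluminium plate (176 x 46 x 10 mm) under the middle of the module when properly laid in, 75 mm above the table. The plate leans 30 degrees, facing the robot's right: x points up the slope (left and up, towards the bucket), y level towards the robot, z square out of the plate (right and up). The plate's upper face is z = 0
- cradle_ledge (a point): foot of the yellow ledge, 12 mm high, across the cradle's low end, 77.5 mm down the slope from cradle_seat, same axes. Yellow side cheeks 10 mm high, with flared tops to about 20 mm, stand 0 to 30 and 122 to 152 mm up the slope from here, 57 mm apart inside, so the module has 2.5 mm of play each side; between them its sides are free for fingers
- cradle_hole (a point): centre of the upper mouth of the 16 mm through hole of the cradle plate, 52 mm up the slope from cradle_seat, same axes; nothing is below it for 45 mm
- pin_head (a point): centre of the red head of the long pin, 0.1 kg: head a cylinder 26 mm across, 50 mm long; steel shank 12 mm across, 80 mm long, tapering to 6 mm over its last 10 mm. z runs from tip to head. The tip is 105 mm below this point, the head's underside 25 mm. It starts upright in a rack hole 50 mm deep. Fully home, the head rests on the module, 40 mm over the plate
- pin_tip (a point): tip of the red-headed pin; axes as the pin's
- spare_head (a point): centre of the black head of the spare pin in the rack's other hole: same head, shank 60 mm; stays there
- rack: grey fixed pin rack, 65 x 150 x 60 mm, origin under its centre, y along its length; two holes 45 mm either side of the middle, their floors 10 mm above the table
- bucket (a joint): tilt of the orange bucket, rad: 0 upright at rest, 0.9 tipped to its stop. A preloaded spring returns it: about 4 N on the lip to start it, about 8 N to hold it at the stop
- bucket_lip (a point): middle of the upper face of the bucket's red pressing lip, 58 mm along x and 52 mm wide; it moves with the bucket. At rest z points up and x points away from the bucket (away from the robot). It lies 70 mm ahead of and 40 mm above the hinge, and goes down 70 mm to the stop when pressed
- bucket_hinge (a point): middle of the bucket's level hinge axis, along y; fixed, 115 mm above the table, axes of the rig: x away from the robot, y left, z up. The bucket stands to the left of the cradle (180 mm between their centres), tips forward (+x), and is 85 x 60 x 38 mm
- meter: yellow handheld meter, 160 x 80 x 34 mm, origin under its centre; leave it
- battery: black open battery holder, 65 x 70 x 14 mm (batteries to 18 mm), origin under its centre; leave it
- partsbox: blue compartment box, 170 x 240 x 45 mm, origin under its centre; leave it
- reel: steel solder reel, 70 mm across, 45 mm high, origin under its centre; leave it
- driver: screwdriver lying on the table; leave it
- flux: small bottle, 44 mm across, 100 mm high, origin under its centre; leave it
Mind the look-alikes: they are no part of the job. Leave any purple look-alike of the part that bears module_center alone.

How it is judged:
On the way, in this order (a step that is already met when the one before it is completed fails the run):
1. the module lies in the cradle, hole over hole (x of module_center in the frame of cradle_seat between -0.01 and 0.01 m and y of module_center in the frame of cradle_seat between -0.008 and 0.008 m and z of module_center in the frame of cradle_seat between 0.015 and 0.025 m and angle between the z axis of module_center and the z axis of cradle_seat, either way round below 0.07 rad and distance between module_hole and cradle_hole below 0.01 m), for 0.2 s.
2. the red-headed pin is fully home through the module and the cradle (all of step 1 and z of pin_tip in the frame of cradle_hole between -0.05 and -0.033 m and x of pin_tip in the frame of cradle_hole between -0.009 and 0.009 m and y of pin_tip in the frame of cradle_hole between -0.009 and 0.009 m and angle between the z axis of pin_tip and the z axis of cradle_hole, either way round below 0.15 rad), for 0.2 s.
3. the bucket is tipped down near its stop (0.8 rad or more) with the module pinned (value of joint bucket above 0.8 rad and z of pin_tip in the frame of cradle_hole between -0.05 and -0.033 m and x of pin_tip in the frame of cradle_hole between -0.009 and 0.009 m and y of pin_tip in the frame of cradle_hole between -0.009 and 0.009 m and angle between the z axis of pin_tip and the z axis of cradle_hole, either way round below 0.15 rad), for 0.05 s.
At the end, for the whole second after the job is handed in: module flat in the cradle (within 10 mm along, 8 across, 5 in height, 4 degrees; holes within 10 mm), red pin through both, tip 33 to 50 mm below the plate's upper face, within 9 degrees of square; bucket upright (under 0.06 rad); spare pin in its rack (all of step 2 and value of joint bucket below 0.06 rad and distance between spare_head and rack below 0.15 m); the robot touches nothing.
It fails at once if a thing that should be left alone is moved more than 40 mm (distance of any of meter, battery, partsbox, reel, driver, flux from where it was at the start of the episode above 0.04 m).
It fails at once if the spare pin is taken from the rack (distance of spare_head from where it was at the start of the episode above 0.03 m).
It also fails if it takes over 72 s, if anything falls off the work surface, if the arm or the gripper's body presses on something with over 40 N, if the wrist force passes 120 N, or if a joint passes its speed limit or range.

## Robot

A 6-joint arm with a two-finger parallel gripper is mounted at the origin on the work surface. World frame = base frame: x ahead of the robot, y to its left, z up, the work surface at z = 0. Lengths are in m, angles in rad, forces in N, time in s.
With the tool pointing down it reaches from about 0.3 to 0.875 m from the base axis. Payload 6.4 kg.
Tool frame: the origin (TCP) lies midway between the tips of the shut fingers; the grasp point (between the pads) lies 19 mm behind it; y points along the fingers, x is the direction in which the jaws open and shut, and the axes are right-handed (so a half turn about y gives the same grasp; the last joint's range is limited). The gripper opens to 88 mm and grips with 3 to 60 N. Pads are 18 mm wide; open, the fingers measure 123 mm over their backs; the gripper's body (75 mm by 187 mm) begins 45 mm behind the grasp point.
Start: joints at [1.128, 0.181, 1.607, -0, 1.354, -0.206], TCP at [0.135, 0.559, 0.239] pointing down, gripper open.
Joint ranges: [-2.99, 2.99], [-0.89, 2.07], [0.3, 2.58], [-1.14, 4.28], [0, 2.63], [-3.12, 3.12]. Speed limits (rad/s): [2.57, 2.57, 3.01, 3.14, 3.14, 3.14].

## Interface

Orientations are given as a rotation vector (axis times angle).
In Python, from plant import robot gives the robot as it stands.
- The arm moves only by the tool step_arm, never from a script. Its argument "motion" is text: rows parted by semicolons, each of 7 numbers parted by spaces: the shift along the tool's x, y, z in cm, then the turn, a rotation vector about the tool's x, y, z in degrees, then the closure in counts, from 0 (fully open) to 255 (shut). In form: dx dy dz ax ay az fingers; .... A call has 1 to 20 rows; each row shifts and turns the commanded pose from where the row before left it, along the tool's axes as they then stand; what a row does not reach is not made up. A row lasts 1/8 s, in which the tool goes at most 62.5 mm and 10.7 degrees, less where a joint would pass 70% of its speed; a pose out of reach is approached as far as the arm can. A call with a gripper value outside its range is refused whole. The fingers move at their own pace and stop on an object; the grip force is fixed at half the most. Time passes only in rows, so rows that do not move let the fingers close. It gives the time, the measured TCP pose, the force and the opening at its end, in the units of the state.
- robot.get_obs(): the state, without advancing time (a new reading comes with each control period).
- robot.camera(name): name is "scene" or "top"; returns a dict with "img" (480x640x3 uint8, red, green, blue), "depth" (480x640 float32, m along the optical axis (not along the pixel's ray), 0 where there is no reading), "intrinsics" (3x3 intrinsics, pixels), "k1" (the pictures are not rectified: a ray, as slopes to the right and down, at radius r is drawn at 1 + k1 r^2 times it, then the intrinsics apply), "extrinsics" (4x4, takes a point from world to camera coordinates). Camera axes: x right, y down, z forward; pixel columns grow to the right and rows downward; lengths in m; the calibration is good to about 2 mm. A picture is of the moment at which its call begins.
- robot.hand_in(): hands the job in, once; it reports no verdict.
Trained networks look in the newest picture that a camera, given by its name, has taken for a name from the list of things; names that differ only in an ending like _2 or _b are one class to them, and where a whole thing is asked for, a point or a joint stands for the part that bears it (a point fixed in the world has none). Each returns a list of dicts, best first, with "p" (0 to 1); they miss things now and then, are a little off and sometimes report something else, mostly with a low value. They report only what shows in the picture. A call takes as long as a camera call. They do not tell look-alikes from the thing itself.
- robot.search_frame(name, camera): "xy" ([column, row] in pixels, amid what is visible of it).
The state is a dict: "time": time; "q": joint angles; "qvel": joint speeds; "effort": joint torques, N m; "eef_pos": TCP position; "orientation": TCP orientation; "force": force on the tool from outside, world axes, zero at the start; "torque": the same for the moment, N m; "finger_gap": opening from 0.0 (shut) to 1.0 (fully open).
Only numpy, scipy, OpenCV 4.12 (cv2) and the standard library are available. Lean on these libraries where they do the work, as an engineer would, in place of code of your own. Each camera call takes 0.05 s, during which the arm holds its last target. There are 200 camera calls.

## Working session

There is one attempt and no reset: what is moved stays moved. The work goes in short steps, Python scripts to look and compute and a tool call to move; the robot and the scene stay as the last step left them, time stands still between calls to the robot, and variables do not carry over. Pictures are saved under pics/ and viewed, about 8 in all and at most 12, crops included, and the job is handed in when it is done.

Besides the shell and the picture viewer there is one more tool, called after "Emit:" as name(argument=value, ...), one argument or row to a line, values as JSON. step_arm: Moves the arm, as the interface text tells. Its arguments: {"type":"object","properties":{"motion":{"type":"string"}},"required":["motion"]}

```bash
ls; mkdir -p pics; cat > h.py <<'E'
import numpy as np, cv2
from plant import robot
from scipy.spatial.transform import Rotation as R
def cloud(c):
    K=np.array(c["intrinsics"]);k1=c["k1"];d=c["depth"];E=np.array(c["extrinsics"])
    h,w=d.shape;u,v=np.meshgrid(np.arange(w),np.arange(h))
    x=(u-K[0,2])/K[0,0];y=(v-K[1,2])/K[1,1]
    rd=np.hypot(x,y);r=rd.copy()
    for _ in range(10): r=rd/(1+k1*r*r)
    s=1/(1+k1*r*r)
    P=np.stack([x*s*d,y*s*d,d],-1)
    W=(P-E[:3,3])@E[:3,:3]
    W[d==0]=np.nan
    return W
E
python3 - <<'E'
from h import *
for n in ["scene","top"]:
    c=robot.camera(n);cv2.imwrite(f"pics/{n}0.png",c["img"][:,:,::-1]);np.savez(f"{n}0.npz",img=c["img"],W=cloud(c))
    E=np.array(c["extrinsics"]);print(n,-E[:3,:3].T@E[:3,3],E[2,:3],c["intrinsics"],c["k1"])
    W=cloud(c)
    for t in ["module_center","module_hole","cradle_seat","cradle_ledge","cradle_hole","pin_head","spare_head","rack","bucket","bucket_lip","bucket_hinge","meter","battery","partsbox","reel","driver","flux"]:
        try:
            for r in robot.search_frame(t,n)[:3]:
                x,y=np.round(r["xy"]).astype(int);print(t,round(r["p"],2),x,y,np.round(W[y,x],3))
        except Exception as e: print(t,e)
s=robot.get_obs();print(s)
E
```

```text
pics
scene [1.12290422 0.7784261  1.20476906] [-0.41065828 -0.52776635 -0.74352031] [[571.21360041   0.         322.73719157]
 [  0.         571.21360041 241.01009908]
 [  0.           0.           1.        ]] -0.042699717895092436
module_center 0.95 474 294 [0.274 0.323 0.038]
module_center 0.76 402 276 [0.388 0.173 0.043]
module_center 0.61 415 330 [0.471 0.314 0.038]
module_hole 0.95 399 271 [0.382 0.155 0.042]
module_hole 0.64 411 331 [0.486 0.314 0.048]
module_hole 0.56 474 288 [0.261 0.311 0.04 ]
cradle_seat 0.61 311 387 [0.759 0.281 0.025]
cradle_seat 0.57 275 244 [ 0.613 -0.08   0.086]
cradle_ledge 0.61 275 239 [ 0.594 -0.11   0.067]
cradle_hole 0.65 278 237 [ 0.582 -0.114  0.063]
cradle_hole 0.28 274 158 [ 0.438 -0.347  0.111]
pin_head 0.58 271 160 [ 0.446 -0.352  0.104]
spare_head 0.48 278 179 [ 0.478 -0.266  0.108]
rack 0.57 276 193 [ 0.488 -0.266  0.059]
bucket 0.78 308 270 [0.608 0.061 0.116]
bucket_lip 0.62 308 270 [0.608 0.061 0.116]
meter 0.71 313 385 [0.752 0.28  0.025]
battery 0.56 353 238 [ 0.39  -0.025  0.016]
partsbox 0.76 466 431 [0.552 0.565 0.028]
reel 0.62 2
[... 1640 characters left out ...]
 256 [0.464 0.304 0.047]
flux 0.58 441 204 [ 0.64  -0.379  0.088]
{'time': 1.8, 'q': array([ 1.12771727e+00,  1.80817061e-01,  1.60701304e+00,  4.13339889e-05,
        1.35381390e+00, -2.06304580e-01]), 'qvel': array([-0.00084211,  0.00218601, -0.00071817, -0.00139951,  0.00153604,
        0.00131212]), 'effort': array([ 8.82893692e-04, -4.33804893e+01, -3.42176056e+01,  7.04758870e-02,
        3.03864456e-02, -1.04972568e-05]), 'eef_pos': array([0.1348519 , 0.55896813, 0.23869854]), 'orientation': array([-1.3119291 , -1.03295947,  1.03306624]), 'force': array([-0.11133782,  0.35149504, -0.82066448]), 'torque': array([ 0.00262021, -0.03718688, -0.05354319]), 'finger_gap': 0.9986325339001102}
```

View pics/scene0.png

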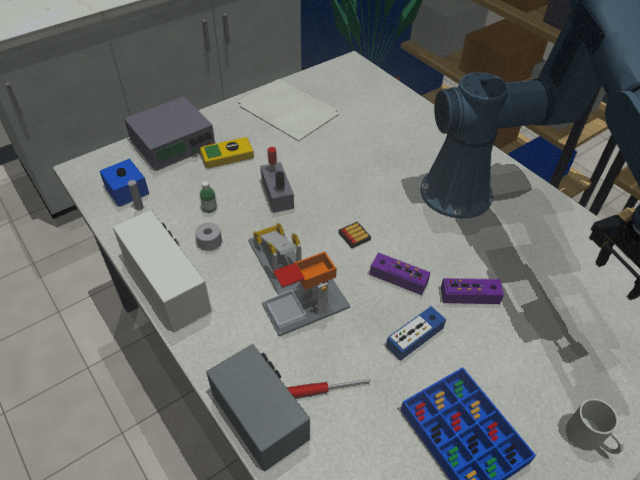

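```bash
python3 -c "
import cv2;a=cv2.imread('pics/top0.png')[130:350,170:480];cv2.imwrite('pics/t1.png',cv2.resize(a,(775,550),interpolation=cv2.INTER_CUBIC))"
```

```text
(no output)
```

View pics/t1.png

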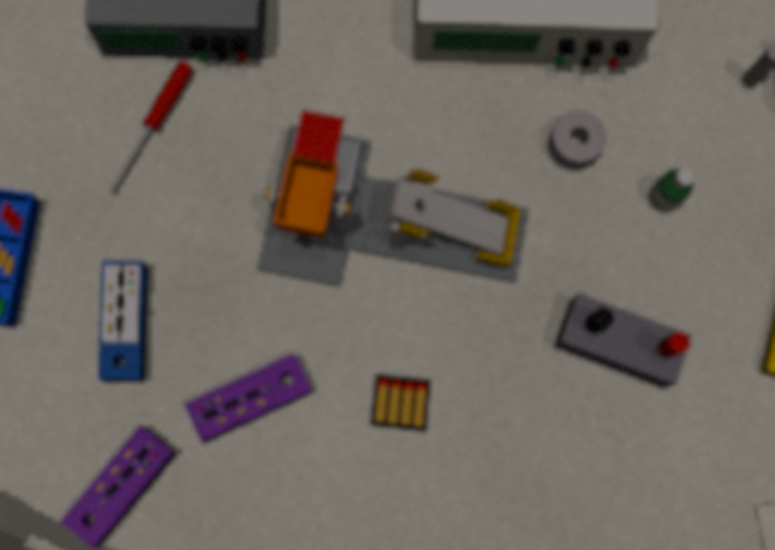

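```bash
cat > m.py <<'E'
from h import *
for n in ["scene","top"]:
    f=np.load(f"{n}0.npz");im=f["img"];W=f["W"];H=cv2.cvtColor(im,cv2.COLOR_RGB2HSV).astype(int)
    X,Y,Z=W[...,0],W[...,1],W[...,2];h,s,v=H[...,0],H[...,1],H[...,2]
    def box(x,y,z): return (X>x[0])&(X<x[1])&(Y>y[0])&(Y<y[1])&(Z>z[0])&(Z<z[1])
    b=box((.35,.58),(.24,.37),(.032,.048)); b&=~((h>125)&(h<165)&(s>80))
    p=W[b]; r=cv2.minAreaRect(p[:,:2].astype(np.float32));print(n,"module",len(p),r,np.median(p[:,2]))
    bl=b&(h>95)&(h<125)&(s>110);q=W[bl&(X<.43)];print(" blue end mean",q.mean(0),"white",W[b&(s<60)].mean(0))
    red=((h<8)|(h>172))&(s>130)
    p=W[red&box((.36,.52),(-.42,-.28),(.06,.17))];print(" pin",len(p),np.median(p,0),p.min(0),p.max(0)); t=p[p[:,2]>np.percentile(p[:,2],95)-.004];print("  top",t.mean(0),len(t))
    p=W[(v<70)&box((.4,.53),(-.31,-.22),(.07,.15))];print(" spare",len(p),np.median(p,0),p.min(0),p.max(0))
    p=W[(s<70)&box((.4,.53),(-.42,-.2),(.05,.065))];print(" rack",cv2.minAreaRect(p[:,:2].astype(np.float32)),np.median(p[:,2]))
    p=W[red&box((.55,.75),(.0,.16),(.1,.18))];print(" lip",len(p),p.mean(0),cv2.minAreaRect(p[:,:2].astype(np.float32)))
    p=W[(h>8)&(h<20)&(s>130)&box((.45,.75),(.0,.16),(.08,.19))];print(" bucket",len(p),p.min(0),p.max(0),cv2.minAreaRect(p[:,:2].astype(np.float32)))
    g=(s<60)&box((.5,.68),(-.2,-.0),(.02,.14)); p=W[g]
    for _ in range(8):
        m=np.median(p,0) if _==0 else p.mean(0); nn=np.linalg.svd(p-m,full_matrices=False)[2][2]
        nn*=np.sign(nn[2]); d=(W[g]-m)@nn; p=W[g][abs(d)<(.012 if _<3 else .005)]
    xl=np.cross([0,0,1],nn);print(" plate",len(p),m,nn,"tilt",np.degrees(np.arccos(nn[2])),"yaw",np.degrees(np.arctan2(nn[0],-nn[1])))
    yw=(h>18)&(h<35)&(s>110)&box((.5,.7),(-.25,.05),(.01,.16))
    q=W[yw];print(" yellow",len(q),q.min(0),q.max(0))
    # rig-aligned
    a=np.arctan2(nn[0],-nn[1]);ex=np.array([np.cos(a),np.sin(a),0]);up=np.cross(nn,ex);up*=np.sign(up[2]);
    c=np.c_[(p-m)@up,(p-m)@ex,(p-m)@nn];print("  plate range up",np.percentile(c[:,0],[0,1,50,99,100]),"across",np.percentile(c[:,1],[0,1,50,99,100]))
    cy=np.c_[(q-m)@up,(q-m)@ex,(q-m)@nn];
    for lo,hi in [(-.15,-.065),(-.065,-.03),(-.03,.02),(.02,.12)]:
        k=cy[(cy[:,0]>lo)&(cy[:,0]<hi)]
        if len(k): print("   yl",lo,len(k),k.min(0),k.max(0))
E
python3 m.py
```

```text
scene module 1155 ((0.4643142521381378, 0.31155526638031006), (0.15422171354293823, 0.056262776255607605), 2.927293062210083) 0.04038587053703676
 blue end mean [0.40966461 0.31111763 0.03855527] white [0.48270141 0.31192637 0.04181625]
 pin 48 [ 0.43905881 -0.35442941  0.13584102] [ 0.42763026 -0.37317342  0.10484271] [ 0.45146359 -0.34061713  0.14178565]
  top [ 0.43927715 -0.35553413  0.13823013] 21
 spare 138 [ 0.47466706 -0.26426887  0.10383148] [ 0.45664038 -0.28516884  0.0707556 ] [ 0.48459943 -0.25543976  0.12273599]
 rack ((0.4550721347332001, -0.3141379654407501), (0.15860515832901, 0.06749935448169708), 70.49711608886719) 0.05695256355034462
 lip 431 [0.67055168 0.0697348  0.15313569] ((0.6697218418121338, 0.0684754028916359), (0.05536642670631409, 0.06025984510779381), 80.93023681640625)
 bucket 920 [0.55681411 0.04298149 0.10850474] [0.65091326 0.12818653 0.15427984] ((0.6039572954177856, 0.08819346874952316), (0.08069214969873428, 0.08807110041379929), 81.5584487915039)
 plate 415 [ 0.59906968 -0.08844752  0.0793992 ] [-0.08420907 -0.48838333  0.86855659] tilt 29.708662
[... 1653 characters left out ...]
09361615  0.07813689] [-0.08456564 -0.49202423  0.86646455] tilt 29.949639474211676 yaw -9.752308953024889
 yellow 265 [ 0.5454009  -0.1908056   0.01004366] [0.63933879 0.03185668 0.12890877]
  plate range up [-0.08913175 -0.084227    0.00034923  0.07945701  0.08224366] across [-0.03550321 -0.02276094 -0.0001748   0.02381475  0.03936471]
   yl -0.15 136 [-0.11510356 -0.03861714 -0.0122672 ] [-0.06589997  0.03475589  0.02344511]
   yl -0.065 41 [-0.06481511 -0.03899234 -0.00850016] [-0.05260874  0.03616923  0.02486344]
   yl -0.03 2 [-0.0117536  -0.01694819 -0.06898017] [-0.00804379 -0.01233391 -0.06774106]
   yl 0.02 82 [ 0.03691314 -0.03873036 -0.00967761] [0.0675166  0.03546719 0.02328061]
```

```bash
cat > p.py <<'E'
from h import *
yaw=np.radians(-9.77);EX=np.array([np.cos(yaw),np.sin(yaw),0]);LY=np.array([-np.sin(yaw),np.cos(yaw),0])
UP=LY*np.cos(np.pi/6)+np.array([0,0,.5]);N=np.cross(EX,UP);SEAT=np.array([.5965,-.0973,.075])
def tool(x,y):
    y=np.array(y,float);y/=np.linalg.norm(y);x=np.array(x,float);x-=y*(x@y);x/=np.linalg.norm(x);return np.c_[x,y,np.cross(x,y)]
def now():
    s=robot.get_obs();return np.array(s["eef_pos"]),R.from_rotvec(s["orientation"]).as_matrix(),s
def plan(wps,p=None,M=None):
    if p is None: p,M,s=now()
    for q,T in wps:
        w=R.from_matrix(M.T@T).as_rotvec();a=np.degrees(np.linalg.norm(w));L=np.linalg.norm(q-p)
        n=int(max(1,np.ceil(a/9.),np.ceil(L/.05)))
        while 1:
            D=R.from_rotvec(w/n).as_matrix();S=np.zeros((3,3));Ri=M.copy()
            for i in range(n): S+=Ri;Ri=Ri@D
            d=np.linalg.solve(S,q-p)
            if np.linalg.norm(d)<.055: break
            n+=1
        print(n,"rows of:",np.round(d*100,2),np.round(np.degrees(w/n),2)," total deg",round(a,1))
        p,M=q,T
E
cat > a.py <<'E'
from p import *
p,M,s=now();print(M.round(3))
h=np.radians(182.5);my=np.array([-np.sin(h),np.cos(h),0])
for sg in (1,-1):
    T=tool(sg*my,[0,0,-1]);c=np.array([.463,.3105,0])
    print("sg",sg);plan([(c+[0,0,.14],T),(c+[0,0,.006],T)])
    Tc=tool(sg*-EX,-N)
    k=SEAT+N*.006
    plan([(c+[0,0,.2],T),(k+N*.12,Tc),(k+N*.02,Tc)],c+[0,0,.006],T)
E
python3 a.py
```

```text
[[ 0.235 -0.    -0.972]
 [ 0.972 -0.     0.235]
 [-0.    -1.     0.   ]]
sg 1
19 rows of: [ 2.53  0.52 -1.83] [ 0.    8.63 -0.  ]  total deg 163.9
3 rows of: [-0.    4.47  0.  ] [0. 0. 0.]  total deg 0.0
4 rows of: [-0.   -4.85  0.  ] [0. 0. 0.]  total deg 0.0
12 rows of: [ 2.4  -1.02  3.88] [-1.79  8.3   2.23]  total deg 105.4
2 rows of: [ 0.  5. -0.] [0. 0. 0.]  total deg 0.0
sg -1
9 rows of: [-2.34  1.1  -3.94] [-0.   -1.79 -0.  ]  total deg 16.1
3 rows of: [ 0.    4.47 -0.  ] [0. 0. 0.]  total deg 0.0
4 rows of: [ 0.   -4.85 -0.  ] [0. 0. 0.]  total deg 0.0
12 rows of: [-2.4  -1.02 -3.88] [ 1.79  8.3  -2.23]  total deg 105.4
2 rows of: [-0.  5.  0.] [0. 0. 0.]  total deg 0.0
```

Emit:
step_arm(
  motion="-2.34 1.1 -3.94 0 -1.79 0 0;-2.34 1.1 -3.94 0 -1.79 0 0;-2.34 1.1 -3.94 0 -1.79 0 0;-2.34 1.1 -3.94 0 -1.79 0 0;-2.34 1.1 -3.94 0 -1.79 0 0;-2.34 1.1 -3.94 0 -1.79 0 0;-2.34 1.1 -3.94 0 -1.79 0 0;-2.34 1.1 -3.94 0 -1.79 0 0;-2.34 1.1 -3.94 0 -1.79 0 0;0 0 0 0 0 0 0",
)

```text
time: 3.05
eef_pos: [0.4647, 0.309, 0.1389]
orientation: [-1.19, -1.238, 1.24]
force: [-0.9, -0.7, -0.5]
finger_gap: 0.998
```

```bash
python3 - <<'E'
from p import *
h=np.radians(182.5);my=np.array([-np.sin(h),np.cos(h),0]);T=tool(-my,[0,0,-1]);c=np.array([.463,.3105,0])
plan([(c+[0,0,.006],T)])
W=robot.camera("scene");cv2.imwrite("pics/s1.png",cv2.resize(W["img"][140:400,330:620,::-1],(725,650))[:600])
E
```

```text
3 rows of: [0.05 4.43 0.05] [-0.01 -0.06 -0.01]  total deg 0.2
```

View pics/s1.png

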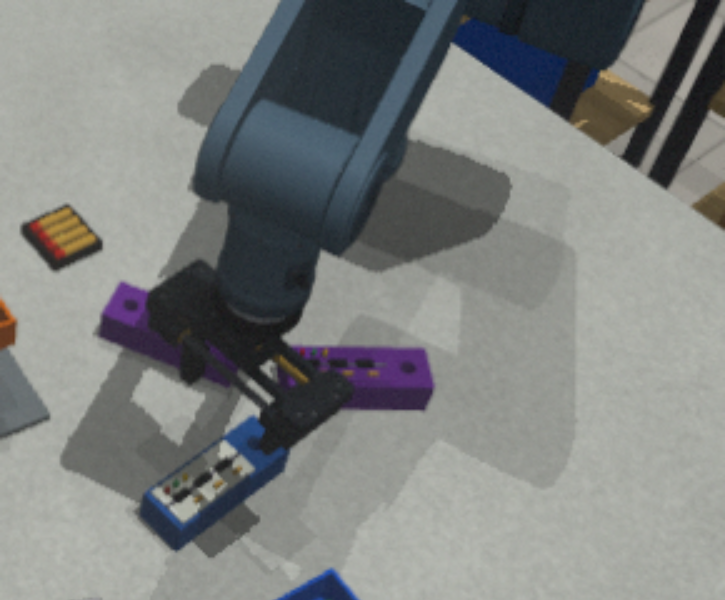

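Emit:
step_arm(
  motion="0.05 4.4 0.05 0 0 0 0;0.05 4.4 0.05 0 0 0 0;0.05 2.5 0.05 0 0 0 0;0 1.9 0 0 0 0 0;0 0 0 0 0 0 255;0 0 0 0 0 0 255;0 0 0 0 0 0 255;0 0 0 0 0 0 255;0 0 0 0 0 0 255;0 0 0 0 0 0 255;0 -1 0 0 0 0 255;0 -2 0 0 0 0 255",
)

```text
time: 4.6
eef_pos: [0.46, 0.312, 0.0373]
orientation: [-1.187, -1.239, 1.243]
force: [-0.4, -0.4, -2.0]
finger_gap: 0.585
```

```bash
python3 - <<'E'
from p import *
p,M,s=now();Tc=tool(EX,-N);k=SEAT+N*.006
q=p+[0,0,.22]
plan([(q,M),(k+N*.2,Tc)],p,M)
E
```

```text
5 rows of: [-0.   -4.4   0.01] [0. 0. 0.]  total deg 0.0
12 rows of: [-2.68 -1.2  -4.09] [ 1.79  8.3  -2.24]  total deg 105.4
```

Emit:
step_arm(
  motion="0 -4.4 0 0 0 0 255;0 -4.4 0 0 0 0 255;0 -4.4 0 0 0 0 255;0 -4.4 0 0 0 0 255;0 -4.4 0 0 0 0 255;-2.68 -1.2 -4.09 1.79 8.3 -2.24 255;-2.68 -1.2 -4.09 1.79 8.3 -2.24 255;-2.68 -1.2 -4.09 1.79 8.3 -2.24 255;-2.68 -1.2 -4.09 1.79 8.3 -2.24 255;-2.68 -1.2 -4.09 1.79 8.3 -2.24 255;-2.68 -1.2 -4.09 1.79 8.3 -2.24 255;-2.68 -1.2 -4.09 1.79 8.3 -2.24 255;-2.68 -1.2 -4.09 1.79 8.3 -2.24 255;-2.68 -1.2 -4.09 1.79 8.3 -2.24 255;-2.68 -1.2 -4.09 1.79 8.3 -2.24 255;-2.68 -1.2 -4.09 1.79 8.3 -2.24 255;-2.68 -1.2 -4.09 1.79 8.3 -2.24 255;0 0 0 0 0 0 255;0 0 0 0 0 0 255",
)

```text
time: 6.98
eef_pos: [0.5809, -0.1981, 0.2539]
orientation: [-1.043, 0.086, -0.155]
force: [0.1, 0.9, -2.6]
finger_gap: 0.588
```

```bash
cat > mod.py <<'E'
import sys
from p import *
tag=sys.argv[1]
p,M,s=now();Tc=tool(EX,-N);k=SEAT+N*.006
print(p,((p-k)@np.c_[UP,-EX,N]).round(4),"ang",np.degrees(R.from_matrix(M.T@Tc).as_rotvec()).round(2))
for n in ["scene","top"]:
    c=robot.camera(n);W=cloud(c);H=cv2.cvtColor(c["img"],cv2.COLOR_RGB2HSV).astype(int)
    ok=(np.linalg.norm(W-p,axis=-1)<.13)
    b=ok&(H[...,0]>95)&(H[...,0]<125)&(H[...,1]>130)&(H[...,2]>60)
    L=(W-p)@M   # tool coords
    q=L[b];print(n,len(q),"tool coords min",np.percentile(q,2,axis=0).round(4),"max",np.percentile(q,98,axis=0).round(4))
    # top face pixels (tool y ~ -(.034))
    t=b&(abs(L[...,1]+.034)<.006);q=L[t];print(" topface",len(q), q.min(0).round(4),q.max(0).round(4))
    ys,xs=np.where(ok);y0,x0=int(ys.mean()),int(xs.mean())
    im=c["img"][max(0,y0-70):y0+70,max(0,x0-80):x0+80,::-1];cv2.imwrite(f"pics/{tag}_{n}.png",cv2.resize(im,None,fx=2.4,fy=2.4,interpolation=cv2.INTER_CUBIC))
a=cv2.imread(f"pics/{tag}_scene.png");b=cv2.imread(f"pics/{tag}_top.png");hh=min(len(a),len(b));cv2.imwrite(f"pics/{tag}.png",np.hstack([a[:hh],b[:hh]]))
E
python3 mod.py m1
```

```text
[ 0.58085127 -0.19813251  0.2538777 ] [ 0.0011 -0.0017  0.1999] ang [-0.12  0.13  0.1 ]
scene 387 tool coords min [-0.0233 -0.0291  0.0372] max [0.0268 0.0083 0.0802]
 topface 57 [-0.0245 -0.0305  0.0239] [ 0.0283 -0.028   0.0777]
top 375 tool coords min [-0.0244 -0.032   0.0327] max [0.0228 0.0004 0.0764]
 topface 177 [-0.026  -0.0334  0.0325] [ 0.0235 -0.028   0.076 ]
```

View pics/m1.png

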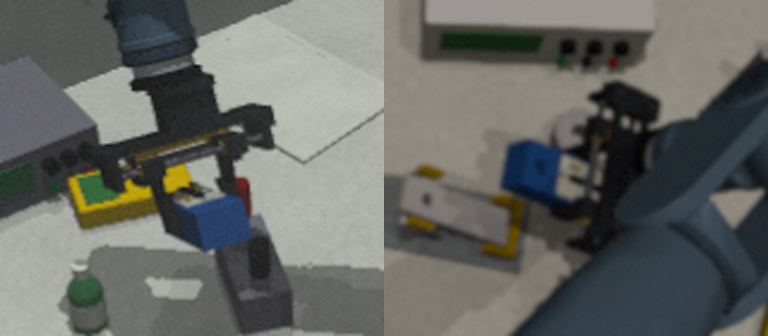

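Emit:
step_arm(
  motion="-0.05 4 -0.03 0 0 0 255;-0.05 4 -0.03 0 0 0 255;-0.05 4 -0.03 0 0 0 255;-0.02 3.5 0 0 0 0 255;0 2 0 0 0 0 255;0 0 0 0 0 0 255;0 0 0 0 0 0 255",
)

```text
time: 7.95
eef_pos: [0.5952, -0.113, 0.1031]
orientation: [-1.044, 0.085, -0.156]
force: [0.6, 0.3, -3.1]
finger_gap: 0.586
```

```bash
python3 mod.py m2
```

```text
[ 0.59518826 -0.11298421  0.10314228] [ 0.0005 -0.0014  0.0262] ang [-0.04  0.18  0.19]
scene 385 tool coords min [-0.0227 -0.0296  0.0319] max [0.0268 0.0079 0.0807]
 topface 66 [-0.0235 -0.0308  0.0097] [ 0.0272 -0.028   0.0815]
top 279 tool coords min [-0.0251 -0.034   0.0314] max [ 0.0215 -0.0018  0.0768]
 topface 153 [-0.026  -0.0356  0.0302] [ 0.0221 -0.0281  0.0767]
```

View pics/m2.png

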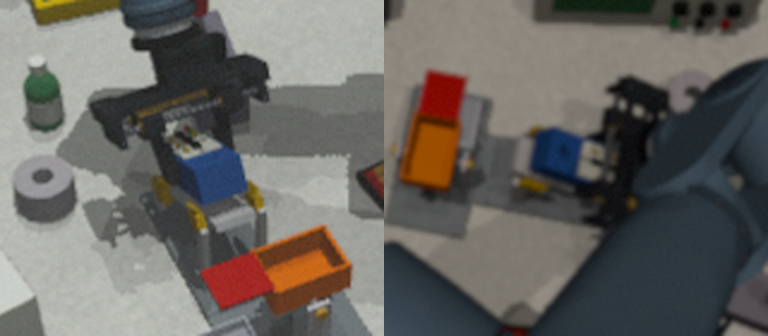

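Emit:
step_arm(
  motion="-0.1 1 -0.05 0 0 0 255;0 0.8 -0.05 0 0 0 255;0 0.4 0 0 0 0 255;0 0.2 0 0 0 0 255;0 0 0 0 0 0 255;0 0 0 0 0 0 255",
)

```text
time: 8.8
eef_pos: [0.5945, -0.1035, 0.0843]
orientation: [-1.044, 0.086, -0.154]
force: [-18.2, -10.1, 26.8]
finger_gap: 0.587
```

```bash
python3 mod.py m3; python3 -c "from p import *;s=now()[2];print(s['force'],s['torque'])"
```

```text
[ 0.59454547 -0.10353442  0.08432064] [-0.0009  0.0009  0.0053] ang [-0.04  0.16  0.06]
scene 377 tool coords min [-0.0229 -0.0299  0.0316] max [0.0262 0.0075 0.08  ]
 topface 70 [-0.0232 -0.0301  0.018 ] [ 0.027  -0.028   0.0817]
top 270 tool coords min [-0.0248 -0.0339  0.0327] max [ 0.0214 -0.0044  0.077 ]
 topface 140 [-0.0254 -0.035   0.0309] [ 0.0222 -0.028   0.0782]
[-18.68758011  -9.87231708  27.98282622] [0.52572142 2.58121055 1.1988314 ]
```

Emit:
step_arm(
  motion="0 -0.5 0 0 0 0 255;-0.2 0 0 0 0 0 255;0 0.3 0 0 0 0 255;0 0.15 0 0 0 0 255;0 0 0 0 0 0 255;0 0 0 0 0 0 255",
)

```text
time: 9.65
eef_pos: [0.5927, -0.1031, 0.0843]
orientation: [-1.044, 0.086, -0.154]
force: [-17.3, -11.3, 28.2]
finger_gap: 0.584
```

```bash
python3 -c "
from p import *
p,M,s=now();print(M.T@s['force'],M.T@s['torque'],((p-SEAT-N*.006)@np.c_[UP,-EX,N]).round(4))"
```

```text
[-15.0797841  -31.48166152   1.95332281] [0.09141195 0.19132241 2.66812118] [-0.0009  0.0028  0.0053]
```

```bash
python3 mod.py m4; python3 -c "
import cv2
a=cv2.imread('pics/m4_scene.png');print(a.shape);cv2.imwrite('pics/m4z.png',cv2.resize(a[90:300,60:330],None,fx=2.7,fy=2.7,interpolation=cv2.INTER_CUBIC))"
```

```text
[ 0.59266427 -0.10312147  0.08433726] [-0.0009  0.0028  0.0053] ang [-0.04  0.18  0.05]
scene 384 tool coords min [-0.0232 -0.0297  0.032 ] max [0.0269 0.007  0.0805]
 topface 77 [-0.0234 -0.0305  0.0081] [ 0.0276 -0.028   0.0804]
top 269 tool coords min [-0.0248 -0.0335  0.0322] max [ 0.0208 -0.0035  0.0771]
 topface 142 [-0.0254 -0.0349  0.0313] [ 0.0222 -0.028   0.077 ]
(336, 384, 3)
```

View pics/m4z.png

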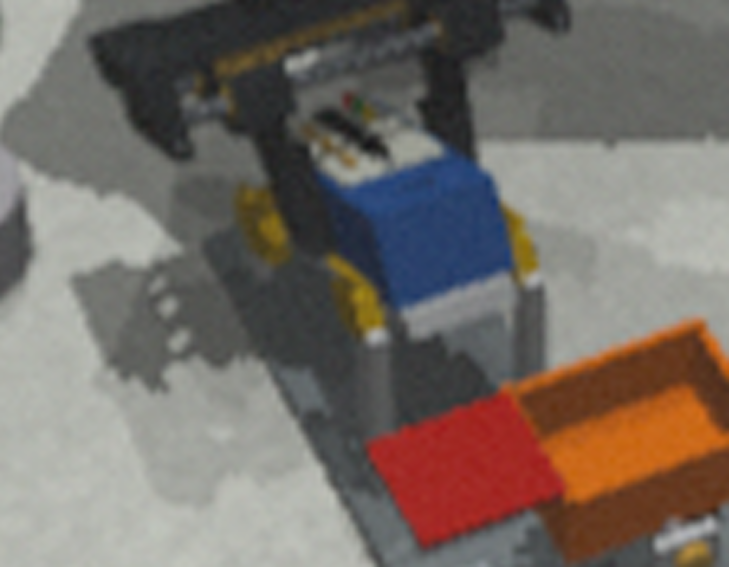

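Emit:
step_arm(
  motion="0.1 -0.25 0 0 0 0 255;0 0 0 0 0 0 255;0 0 0 0 0 0 255",
)

```text
time: 10.12
eef_pos: [0.5933, -0.1033, 0.0844]
orientation: [-1.043, 0.087, -0.154]
force: [-10.6, -7.1, 13.5]
finger_gap: 0.584
```

```bash
python3 -c "
from p import *
p,M,s=now();print(M.T@s['force'],M.T@s['torque'],((p-SEAT-N*.006)@np.c_[UP,-EX,N]).round(4))"
```

```text
[ -9.25811646 -16.09640209  -0.78929272] [-0.27176944  0.09188725  1.47391226] [-0.0009  0.0022  0.0053]
```

Emit:
step_arm(
  motion="0 -0.1 0 0 0 0 255;0 0 0 0 0 0 255;0 0 0 0 0 0 150;0 0 0 0 0 0 100;0 0 0 0 0 0 0;0 0 0 0 0 0 0;0 0 0 0 0 0 0;0 0 0 0 0 0 0",
)

```text
time: 11.12
eef_pos: [0.5938, -0.1028, 0.0839]
orientation: [-1.043, 0.087, -0.155]
force: [0.2, -0.5, -0.0]
finger_gap: 0.995
```

Emit:
step_arm(
  motion="0 -3 0 0 0 0 0;0 -5 0 0 0 0 0;0 -5 0 0 0 0 0;0 -5 0 0 0 0 0;0 0 0 0 0 0 0",
)

```text
time: 11.75
eef_pos: [0.5796, -0.1949, 0.2437]
orientation: [-1.048, 0.082, -0.161]
force: [-0.1, -0.0, 0.1]
finger_gap: 1.001
```

```bash
cat > chk.py <<'E'
import sys
from p import *
F=np.c_[UP,-EX,N];p=now()[0];print("tcp",p.round(4))
ims=[]
for n in ["scene","top"]:
    c=robot.camera(n);W=cloud(c);H=cv2.cvtColor(c["img"],cv2.COLOR_RGB2HSV).astype(int);h,s,v=[H[...,i] for i in range(3)]
    L=(W-SEAT)@F
    near=(abs(L[...,0])<.1)&(abs(L[...,1])<.05)&(L[...,2]>-.02)&(L[...,2]<.06)
    t=near&(h>95)&(h<125)&(s>110)
    print(n,"blue",t.sum(),np.percentile(L[t],[1,99],axis=0).round(4).tolist())
    tf=near&(L[...,2]>.03)&(L[...,2]<.046)&~((h>15)&(h<35)&(s>110));q=L[tf];print(" top",len(q),q.min(0).round(4),q.max(0).round(4),np.median(q,0).round(4),cv2.minAreaRect(q[:,:2].astype(np.float32)))
    if len(q)>20:
        A=np.c_[q[:,:2],np.ones(len(q))];print(" slope",np.linalg.lstsq(A,q[:,2],rcond=None)[0])
    yw=near&(h>18)&(h<35)&(s>110)&(abs(L[...,1])>.022)
    for lo,hi in[(-.1,-.04),(.04,.09)]:
        k=L[yw&(L[...,0]>lo)&(L[...,0]<hi)];print(" cheeks",len(k),k[:,1].min().round(4),k[:,1].max().round(4),k[:,0].min().round(4),k[:,0].max().round(4))
    ys,xs=np.where(near);y0,x0=int(np.median(ys)),int(np.median(xs))
    ims.append(cv2.resize(c["img"][y0-45:y0+45,x0-60:x0+60,::-1],(400,300),interpolation=cv2.INTER_CUBIC))
cv2.imwrite(f"pics/{sys.argv[1]}.png",np.hstack(ims))
E
python3 chk.py c1
```

```text
tcp [ 0.5796 -0.1949  0.2437]
scene blue 418 [[-0.0507, -0.0259, 0.0028], [0.0793, 0.0259, 0.0417]]
 top 438 [-0.0734 -0.0265  0.0301] [0.0807 0.0294 0.0459] [ 0.0271 -0.0041  0.0401] ((0.0036576390266418457, 0.0012089237570762634), (0.05569447949528694, 0.15372376143932343), 89.63153076171875)
 slope [-0.03712746  0.0480111   0.04037544]
 cheeks 61 -0.0403 -0.0221 -0.0927 -0.0458
 cheeks 80 -0.0412 0.0369 0.0422 0.0771
top blue 396 [[-0.0693, -0.0198, 0.0036], [0.0762, 0.0287, 0.0453]]
 top 663 [-0.0774 -0.026   0.0303] [0.0772 0.0289 0.046 ] [0.0133 0.0053 0.042 ] ((-0.00014951080083847046, 0.0014225449413061142), (0.054751764982938766, 0.15465474128723145), 89.74480438232422)
 slope [-0.01978025 -0.03449284  0.0415466 ]
 cheeks 59 0.0275 0.04 -0.0921 -0.0494
 cheeks 57 -0.0351 0.0397 0.0405 0.0733
```

View pics/c1.png

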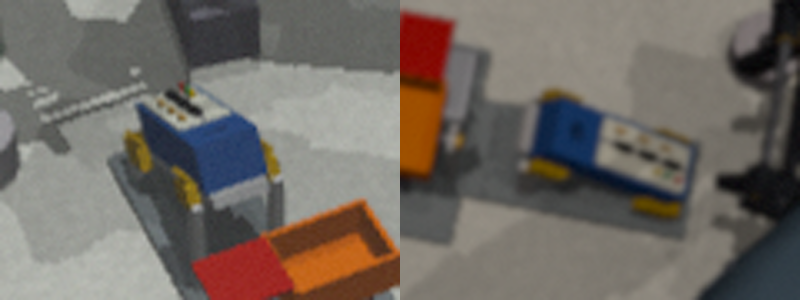

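```bash
python3 - <<'E'
from p import *
a=np.radians(-19.4);T=tool([np.cos(a),np.sin(a),0],[0,0,-1]);c=np.array([.4385,-.3573,0])
plan([(c+[0,0,.2],T),(c+[0,0,.106],T)])
E
```

```text
5 rows of: [-1.93 -0.45 -3.98] [-6.01  1.89 -0.48]  total deg 31.6
2 rows of: [0.  4.7 0. ] [0. 0. 0.]  total deg 0.0
```

Emit:
step_arm(
  motion="-1.93 -0.45 -3.98 -6.01 1.89 -0.48 0;-1.93 -0.45 -3.98 -6.01 1.89 -0.48 0;-1.93 -0.45 -3.98 -6.01 1.89 -0.48 0;-1.93 -0.45 -3.98 -6.01 1.89 -0.48 0;-1.93 -0.45 -3.98 -6.01 1.89 -0.48 0;0 0 0 0 0 0 0;0 0 0 0 0 0 0",
)

```text
time: 12.72
eef_pos: [0.4388, -0.356, 0.1991]
orientation: [-1.552, 0.265, -0.263]
force: [-0.1, 0.4, 0.5]
finger_gap: 0.998
```

```bash
python3 - <<'E'
from p import *
a=np.radians(-19.4);T=tool([np.cos(a),np.sin(a),0],[0,0,-1]);c=np.array([.4385,-.3573,0])
plan([(c+[0,0,.106],T)])
c=robot.camera("scene");W=cloud(c);H=cv2.cvtColor(c["img"],cv2.COLOR_RGB2HSV).astype(int);b=((H[...,0]<8)|(H[...,0]>172))&(H[...,1]>130)&(np.linalg.norm(W-[.4385,-.3573,.12],axis=-1)<.06);print(b.sum(),W[b].mean(0))
E
```

```text
2 rows of: [ 0.02  4.66 -0.07] [-0.08  0.04 -0.05]  total deg 0.2
71 [ 0.44150624 -0.35183034  0.12344675]
```

Emit:
step_arm(
  motion="0 4.66 -0.07 0 0 0 0;0 4.66 -0.07 0 0 0 0;0 0 0 0 0 0 0;0 0 0 0 0 0 255;0 0 0 0 0 0 255;0 0 0 0 0 0 255;0 0 0 0 0 0 255;0 0 0 0 0 0 255;0 0 0 0 0 0 255;0 0 0 0 0 0 255;0 0 0 0 0 0 255;0 -2 0 0 0 0 255;0 -4 0 0 0 0 255;0 -5 0 0 0 0 255;0 -5 0 0 0 0 255;0 0 0 0 0 0 255;0 0 0 0 0 0 255",
)

```text
time: 14.9
eef_pos: [0.4378, -0.3584, 0.2662]
orientation: [-1.554, 0.266, -0.264]
force: [-0.0, -0.6, -1.7]
finger_gap: 0.289
```

```bash
python3 - <<'E'
from p import *
Tc=tool(EX,-N);k=SEAT+UP*.0532-EX*.0007
plan([(k+N*.2,Tc)])
E
```

```text
6 rows of: [1.47 0.73 3.99] [ 4.98 -1.57  0.41]  total deg 31.4
```

Emit:
step_arm(
  motion="1.47 0.73 3.99 4.98 -1.57 0.41 255;1.47 0.73 3.99 4.98 -1.57 0.41 255;1.47 0.73 3.99 4.98 -1.57 0.41 255;1.47 0.73 3.99 4.98 -1.57 0.41 255;1.47 0.73 3.99 4.98 -1.57 0.41 255;1.47 0.73 3.99 4.98 -1.57 0.41 255;0 0 0 0 0 0 255;0 0 0 0 0 0 255",
)

```text
time: 15.9
eef_pos: [0.586, -0.1506, 0.2735]
orientation: [-1.046, 0.091, -0.153]
force: [0.1, -0.3, -1.6]
finger_gap: 0.287
```

```bash
cat > pin.py <<'E'
import sys
from p import *
F=np.c_[UP,-EX,N];p,M,s=now();print("tcp cradle",((p-SEAT)@F).round(4),"ang",np.degrees(R.from_matrix(M.T@tool(EX,-N)).as_rotvec()).round(2),"F",(M.T@s["force"]).round(1))
ims=[]
for n in ["scene","top"]:
    c=robot.camera(n);W=cloud(c);H=cv2.cvtColor(c["img"],cv2.COLOR_RGB2HSV).astype(int);h,sa,v=[H[...,i] for i in range(3)]
    L=(W-p)@M
    d=np.hypot(L[...,0],L[...,2])
    red=((h<8)|(h>172))&(sa>120)&(d<.03)&(abs(L[...,1])<.06)
    q=L[red];print(n,"red",len(q),q.min(0).round(4),q.max(0).round(4),"mean",q.mean(0).round(4))
    sh=(d<.02)&(L[...,1]>.025)&(L[...,1]<.11);q=L[sh]
    for lo in np.arange(.025,.11,.02):
        k=q[(q[:,1]>lo)&(q[:,1]<lo+.02)]
        if len(k)>2: print("  shank",lo.round(3),len(k),k.mean(0).round(4),"max y",k[:,1].max().round(4))
    # pixel of expected point
    E=np.array(c["extrinsics"]);K=np.array(c["intrinsics"])
    t=E[:3,:3]@(p+M@[0,.05,0])+E[:3,3];u=K[:2,:2]@(t[:2]/t[2])+K[:2,2];x0,y0=u.astype(int)
    ims.append(cv2.resize(c["img"][y0-45:y0+45,x0-60:x0+60,::-1],(400,300),interpolation=cv2.INTER_CUBIC))
cv2.imwrite(f"pics/{sys.argv[1]}.png",np.hstack(ims))
E
python3 pin.py p1
```

```text
tcp cradle [0.0522 0.0013 0.1991] ang [ 0.07 -0.06 -0.11] F [ 0.1  1.2 -1. ]
scene red 193 [-0.0137 -0.0307 -0.0081] [0.0129 0.0185 0.0182] mean [ 0.0016 -0.008   0.0089]
  shank 0.025 35 [0.0027 0.035  0.0039] max y 0.0448
  shank 0.045 39 [0.0028 0.0556 0.0035] max y 0.0648
  shank 0.065 33 [0.0026 0.0747 0.004 ] max y 0.0843
  shank 0.085 24 [0.002  0.0914 0.0023] max y 0.1003
top red 133 [-0.0178 -0.0422 -0.0056] [0.0147 0.0134 0.0146] mean [-0.0012 -0.0172  0.007 ]
  shank 0.025 18 [-0.0037  0.0351  0.0031] max y 0.0446
  shank 0.045 16 [-0.0028  0.0538  0.0019] max y 0.0619
  shank 0.065 19 [-0.0012  0.0748  0.0034] max y 0.085
  shank 0.085 6 [-0.0006  0.0918  0.0017] max y 0.097
```

View pics/p1.png

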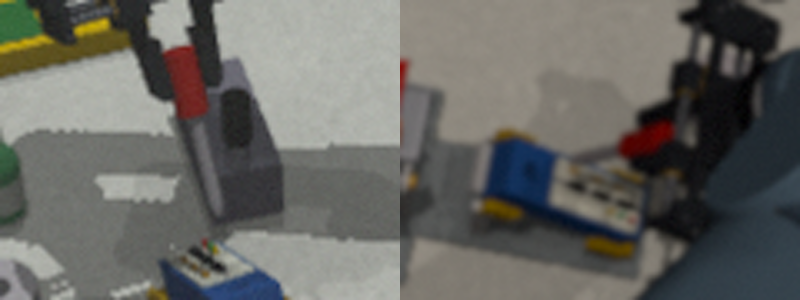

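Emit:
step_arm(
  motion="0 3 0.05 0 0 0 255;0 2.5 0.05 0 0 0 255;0 1 0 0 0 0 255;0 1 0 0 0 0 255;0 0.5 0 0 0 0 255;0 0 0 0 0 0 255",
)

```text
time: 16.75
eef_pos: [0.5938, -0.1105, 0.2066]
orientation: [-1.046, 0.088, -0.155]
force: [-0.8, -0.2, -1.7]
finger_gap: 0.285
```

```bash
python3 -c "
from p import *
p,M,s=now();print((M.T@s['force']).round(1),(M.T@s['torque']).round(2),((p-SEAT)@np.c_[UP,-EX,N]).round(4))"
```

```text
[-0.8  1.3 -1.1] [-0.43  0.08  0.17] [0.0542 0.0004 0.1207]
```

Emit:
step_arm(
  motion="-0.03 1 -0.05 0 0 0 255;0 0.7 -0.03 0 0 0 255;0 0.5 0 0 0 0 255;0 0.5 0 0 0 0 255;0 0 0 0 0 0 255",
)

```text
time: 17.38
eef_pos: [0.5956, -0.0975, 0.1823]
orientation: [-1.046, 0.089, -0.154]
force: [-0.7, -0.5, -1.3]
finger_gap: 0.285
```

```bash
python3 -c "
from p import *
p,M,s=now();print((M.T@s['force']).round(1),(M.T@s['torque']).round(2),((p-SEAT)@np.c_[UP,-EX,N]).round(4))"
```

```text
[-0.6  0.8 -1.2] [-0.65 -0.02  0.06] [0.0534 0.0008 0.0931]
```

Emit:
step_arm(
  motion="0 1 0 0 0 0 255;0 1 0 0 0 0 255;0 0.8 0 0 0 0 255;0 0.4 0 0 0 0 255;0 0.3 0 0 0 0 255;0 0 0 0 0 0 255;0 0 0 0 0 0 255",
)

```text
time: 18.25
eef_pos: [0.5989, -0.0816, 0.1536]
orientation: [-1.047, 0.087, -0.155]
force: [-4.3, -6.7, 6.2]
finger_gap: 0.284
```

```bash
python3 -c "
from p import *
p,M,s=now();print((M.T@s['force']).round(1),(M.T@s['torque']).round(2),((p-SEAT)@np.c_[UP,-EX,N]).round(4))"
```

```text
[-3.1 -9.1 -3.2] [-1.12  0.04  0.72] [0.0531 0.0003 0.0602]
```

Emit:
step_arm(
  motion="0 0.1 0 0 0 0 255;0 0 0 0 0 0 255;0 0 0 0 0 0 0;0 0 0 0 0 0 0;0 0 0 0 0 0 0;0 0 0 0 0 0 0;0 -4 0 0 0 0 0;0 -5 0 0 0 0 0;0 -5 0 0 0 0 0;0 0 0 0 0 0 0",
)

```text
time: 19.5
eef_pos: [0.5883, -0.1514, 0.2768]
orientation: [-1.05, 0.084, -0.16]
force: [-0.3, -0.4, 0.4]
finger_gap: 1.002
```

```bash
cat > c2.py <<'E'
import sys
from p import *
F=np.c_[UP,-EX,N]
ims=[]
for n in ["scene","top"]:
    c=robot.camera(n);W=cloud(c);H=cv2.cvtColor(c["img"],cv2.COLOR_RGB2HSV).astype(int);h,s,v=[H[...,i] for i in range(3)]
    L=(W-SEAT)@F;near=(abs(L[...,0])<.1)&(abs(L[...,1])<.06)
    q=L[near&((h<8)|(h>172))&(s>120)&(L[...,2]>.02)];
    if len(q): print(n,"head",len(q),q.min(0).round(4),q.max(0).round(4),q.mean(0).round(4))
    b=near&(h>95)&(h<125)&(s>110)&(L[...,2]>-.01)&(L[...,2]<.05);print(" blue",b.sum(),np.percentile(L[b],[1,99],axis=0).round(4).tolist())
    lp=W[((h<8)|(h>172))&(s>130)&(np.linalg.norm(W-[.668,.068,.15],axis=-1)<.1)];print(" lip",len(lp),lp.mean(0).round(4) if len(lp) else 0)
    ys,xs=np.where(near&(L[...,2]>0));y0,x0=int(np.median(ys)),int(np.median(xs))
    ims.append(cv2.resize(c["img"][y0-45:y0+45,x0-60:x0+60,::-1],(400,300),interpolation=cv2.INTER_CUBIC))
cv2.imwrite(f"pics/{sys.argv[1]}.png",np.hstack(ims))
E
python3 c2.py d1
```

```text
scene head 183 [-0.056  -0.0138  0.0424] [0.0685 0.0125 0.0913] [ 0.0569 -0.0024  0.0686]
 blue 380 [[-0.0487, -0.0262, 0.0038], [0.0793, 0.0249, 0.0415]]
 lip 428 [0.6706 0.0697 0.1532]
top head 104 [ 0.0059 -0.0095  0.0412] [0.0629 0.0137 0.0946] [0.0514 0.0042 0.0781]
 blue 313 [[-0.0653, -0.0204, 0.0041], [0.0759, 0.0284, 0.0461]]
 lip 303 [0.6672 0.0667 0.153 ]
```

View pics/d1.png

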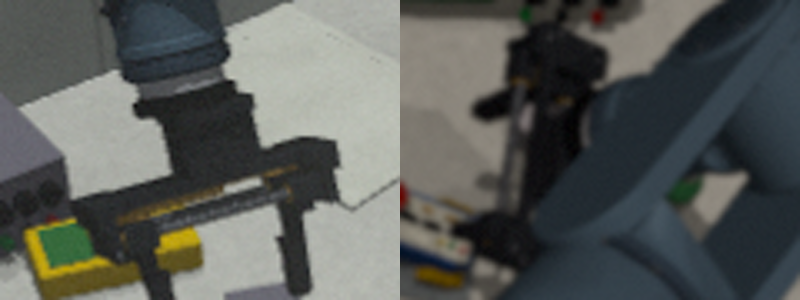

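```bash
python3 - <<'E'
from p import *
T=tool(LY,[0,0,-1]);c=np.array([.677,.0667,0])
plan([(c+[0,0,.27],T),(c+[0,0,.165],T)])
E
```

```text
11 rows of: [1.89 0.55 1.3 ] [-2.13 -7.98  2.14]  total deg 93.8
3 rows of: [ 0.   3.5 -0. ] [0. 0. 0.]  total deg 0.0
```

Emit:
step_arm(
  motion="1.89 0.55 1.3 -2.13 -7.98 2.14 255;1.89 0.55 1.3 -2.13 -7.98 2.14 255;1.89 0.55 1.3 -2.13 -7.98 2.14 255;1.89 0.55 1.3 -2.13 -7.98 2.14 255;1.89 0.55 1.3 -2.13 -7.98 2.14 255;1.89 0.55 1.3 -2.13 -7.98 2.14 255;1.89 0.55 1.3 -2.13 -7.98 2.14 255;1.89 0.55 1.3 -2.13 -7.98 2.14 255;1.89 0.55 1.3 -2.13 -7.98 2.14 255;1.89 0.55 1.3 -2.13 -7.98 2.14 255;1.89 0.55 1.3 -2.13 -7.98 2.14 255;0 0 0 0 0 0 255;0 0 0 0 0 0 255",
)

```text
time: 21.22
eef_pos: [0.6768, 0.0671, 0.2688]
orientation: [-1.283, -1.081, 1.084]
force: [-0.7, -0.5, -0.7]
finger_gap: 0.007
```

```bash
python3 - <<'E'
from p import *
T=tool(LY,[0,0,-1]);c=np.array([.677,.0667,0])
plan([(c+[0,0,.165],T)])
c=robot.camera("scene");cv2.imwrite("pics/e1.png",cv2.resize(c["img"][130:330,180:420,::-1],(720,600),interpolation=cv2.INTER_CUBIC))
E
```

```text
3 rows of: [-0.01  3.46 -0.02] [-0.05  0.   -0.01]  total deg 0.2
```

View pics/e1.png

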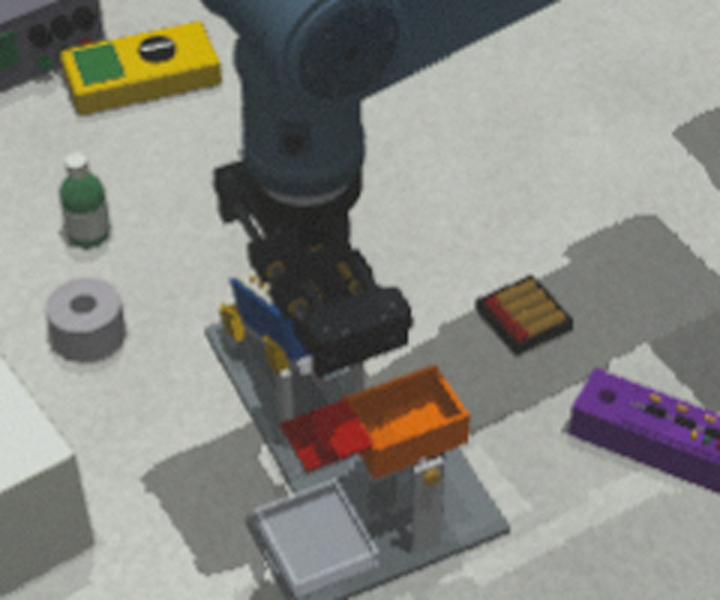

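Emit:
step_arm(
  motion="0 3.5 0 0 0 0 255;0 3.5 0 0 0 0 255;0 3 0 0 0 0 255;0 1.2 0 0 0 0 255;0 1 0 0 0 0 255;0 1 0 0 0 0 255;0 1 0 0 0 0 255;0 1 0 0 0 0 255;0 0.8 0 0 0 0 255;0 0 0 0 0 0 255;0 0 0 0 0 0 255",
)

```text
time: 22.65
eef_pos: [0.6851, 0.0646, 0.1163]
orientation: [-1.3, -1.095, 1.074]
force: [13.0, -3.9, 5.2]
finger_gap: 0.009
```

```bash
cat > lip.py <<'E'
from p import *
hg=np.array([.669,.068,.155])-EX*.07-np.array([0,0,.04])
for n in ["scene","top"]:
    c=robot.camera(n);W=cloud(c);H=cv2.cvtColor(c["img"],cv2.COLOR_RGB2HSV).astype(int);h,s,v=[H[...,i] for i in range(3)]
    for nm,m in (("lip",((h<8)|(h>172))&(s>130)),("bucket",(h>8)&(h<20)&(s>130))):
        q=W[m&(np.linalg.norm(W-hg,axis=-1)<.13)&(W[...,2]>.04)]-hg
        if len(q)>10: x=q@EX;z=q[:,2];A=np.polyfit(x,z,1);print(n,nm,len(q),"slope ang",np.arctan(-A[0]).round(3),"x",x.min().round(3),x.max().round(3),"z",z.min().round(3),z.max().round(3))
E
python3 lip.py; python3 -c "from h import *;s=robot.get_obs();print(s['time'],s['eef_pos'],s['force'])"
```

```text
scene lip 72 slope ang 0.439 x 0.092 0.105 z -0.019 -0.005
scene bucket 654 slope ang 0.323 x -0.034 0.073 z -0.015 0.068
22.75 [0.68510424 0.06460348 0.11641275] [13.09975182 -3.6295475   6.33876612]
```

Emit:
step_arm(
  motion="0 0 -0.8 0 0 0 255;0 0.8 0 0 0 0 255;0 0.8 0 0 0 0 255;0 0.7 0 0 0 0 255;0 0.5 0 0 0 0 255;0 0 0 0 0 0 255;0 0 0 0 0 0 255",
)

```text
time: 23.62
eef_pos: [0.6881, 0.0648, 0.0855]
orientation: [-1.29, -1.087, 1.08]
force: [2.2, -0.3, 5.7]
finger_gap: 0.004
```

```bash
python3 lip.py; python3 -c "from h import *;s=robot.get_obs();print(s['time'],s['eef_pos'],s['force'],s['orientation'])"
```

```text
scene bucket 771 slope ang 0.637 x -0.026 0.056 z -0.029 0.077
23.725 [0.68815784 0.06481223 0.08562273] [ 0.7111363  -0.59340517  6.26227576] [-1.28985867 -1.08726537  1.07986495]
```

Emit:
step_arm(
  motion="0 0.5 0 0 0 0 255;0 0.5 0 0 0 0 255;0 0 0 0 0 0 255;0 0 0 0 0 0 255",
)

```text
time: 24.22
eef_pos: [0.6902, 0.0646, 0.0774]
orientation: [-1.293, -1.091, 1.077]
force: [4.2, 0.1, 9.9]
finger_gap: 0.004
```

```bash
python3 lip.py; python3 -c "from h import *;s=robot.get_obs();print(s['time'],s['eef_pos'],s['force'],s['orientation'])"
```

```text
scene bucket 828 slope ang 0.665 x -0.024 0.062 z -0.032 0.073
24.325 [0.69018144 0.06454932 0.07738217] [3.59326425 0.35912845 9.61849202] [-1.29334947 -1.09052287  1.07747212]
```

Emit:
step_arm(
  motion="0 0.5 0 0 0 0 255;0 0.5 0 0 0 0 255;0 0 0 0 0 0 255;0 0 0 0 0 0 255",
)

```text
time: 24.82
eef_pos: [0.6941, 0.064, 0.0713]
orientation: [-1.3, -1.097, 1.073]
force: [7.0, -1.5, 19.6]
finger_gap: 0.006
```

```bash
python3 lip.py; python3 -c "
from h import *
s=robot.get_obs();print(s['time'],s['eef_pos'],s['force'],s['orientation'])
c=robot.camera('scene');cv2.imwrite('pics/e2.png',cv2.resize(c['img'][130:330,180:420,::-1],(720,600),interpolation=cv2.INTER_CUBIC))"
```

```text
scene bucket 891 slope ang 0.681 x -0.025 0.071 z -0.032 0.061
24.925 [0.69408464 0.06399006 0.07137458] [ 8.56454666 -1.38795396 19.96232874] [-1.30010634 -1.09673247  1.07306239]
```

View pics/e2.png

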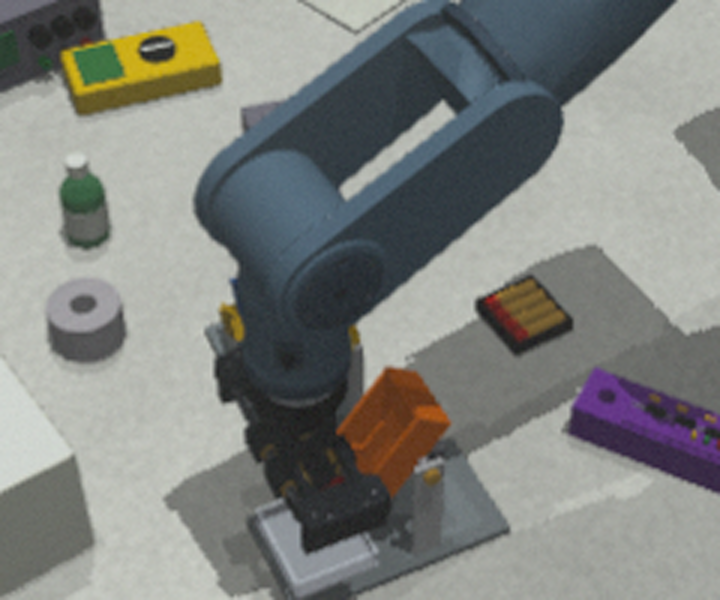

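Emit:
step_arm(
  motion="0 -1 0 0 0 0 255;0 -2 0 0 0 0 255;0 -2 0 0 0 0 255;0 -2 0 0 0 0 255;0 -2 0 0 0 0 255;0 -3 0 0 0 0 255;0 -5 0 0 0 0 255;0 -5 0 0 0 0 255;0 0 5 0 0 0 255;0 -2 5 0 0 0 255;0 0 5 0 0 0 255;0 0 0 0 0 0 255;0 0 0 0 0 0 255;0 0 0 0 0 0 255;0 0 0 0 0 0 255",
)

```text
time: 26.85
eef_pos: [0.5381, 0.0906, 0.3018]
orientation: [-1.284, -1.082, 1.084]
force: [1.1, -0.0, 0.5]
finger_gap: 0.001
```

```bash
python3 lip.py; python3 c2.py d2; python3 -c "
from h import *
s=robot.get_obs();print(s['time'],s['eef_pos'],s['force'])
c=robot.camera('scene');cv2.imwrite('pics/e3.png',cv2.resize(c['img'][130:330,180:420,::-1],(720,600),interpolation=cv2.INTER_CUBIC))"
```

```text
scene lip 427 slope ang -0.055 x 0.04 0.101 z 0.011 0.045
scene bucket 920 slope ang 0.008 x -0.041 0.046 z -0.067 0.039
top bucket 20 slope ang 0.289 x -0.041 -0.005 z -0.002 0.037
scene head 176 [-0.0584 -0.014   0.0424] [0.0674 0.0131 0.0921] [ 0.0578 -0.0024  0.0686]
 blue 325 [[-0.0411, -0.0252, 0.004], [0.0804, 0.025, 0.0414]]
 lip 426 [0.6708 0.0697 0.1531]
top head 101 [ 0.0066 -0.0114  0.0431] [0.063  0.0134 0.0955] [0.0517 0.004  0.0782]
 blue 316 [[-0.0676, -0.0202, 0.0035], [0.0758, 0.0288, 0.0453]]
 lip 0 0
27.05 [0.53759205 0.09075715 0.30189662] [-0.07316983  0.2490199   0.06033637]
```

View pics/e3.png

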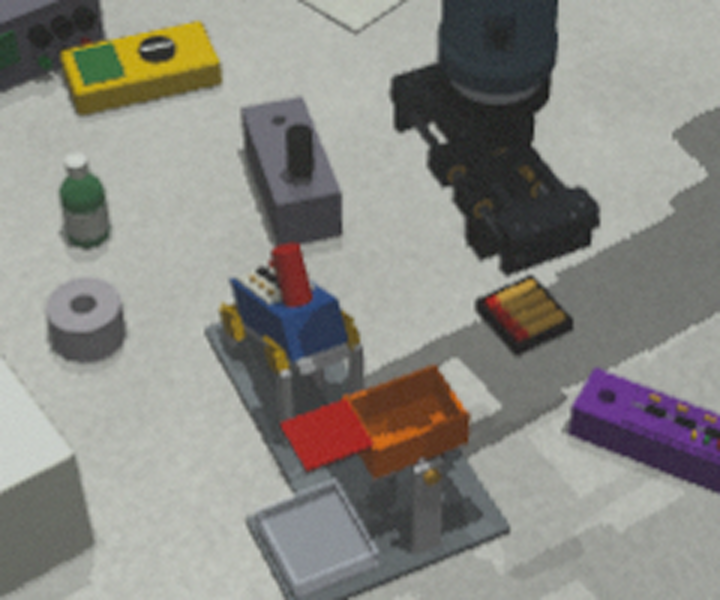

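```bash
python3 -c "from plant import robot;print(robot.hand_in())"
```

```text
the job is handed in; nothing more can be done
None
```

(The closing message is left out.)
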